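# Dispense three walnuts into the bowl

### The job

Set the white bowl on the worktop under the spout of the nut dispenser, then turn the paddle knob on top of the dispenser three clicks clockwise, so that exactly three walnuts drop into the bowl and none lands beside it. Leave the knob resting in its third click and the bowl of nuts standing upright under the spout, and do not push the mug about.

Things in the scene. Friction and masses are not known exactly. Their poses are not given: they have to be found in the camera images.
- bowl: Loose open white ceramic bowl, round, 136 mm across the rim, 58 mm high, wall 6 mm thick, about 0.3 kg, empty at the start. It stands to the left or to the right of the dispenser. Origin: centre of its underside; z is its axis.
- dispenser: Nut dispenser, fixed: a square steel deck (160 mm, top at 125 mm) on a steel column at the rear carries a round clear drum (156 mm across, up to 188 mm) with a white paddle wheel. Origin: on the worktop below the drum's axis; x points from the spout to the rear. The space under the front of the deck is free up to the spout; the column and its foot (140 mm wide) begin 7 mm behind the axis.
- outlet (a point): Centre of the square mouth (46 mm wide inside, 52 mm outside) of the spout under the front of the deck, 50 mm ahead (dispenser -x) of the drum's axis and 87 mm above the worktop; a nut falls straight down from it. Same axes as the dispenser.
- knob (a joint): Turn of knob and paddle wheel about the vertical drum axis, rad, 0 at the start, growing clockwise seen from above; it cannot go below 0. One click is a sixth of a turn (1.047): let go, the knob is drawn to the nearest multiple of 1.047 and held there by a detent of 0.12 N m. Each click brings the next chamber over the hole and drops its one nut.
- paddle (a point): Middle of the knob's black upright paddle, on the drum's axis 215 mm above the worktop: a bar 74 mm long (along this point's x, which turns with the knob), 15 mm thick (y), 32 mm high, its top at 231 mm, over a black disc of 62 mm whose top is at 200 mm. A white line on its top marks the end (-x) that points to the spout at 0.
- mug: Bystander: loose two-tone cream mug, 78 mm across, 111 mm over its handle, 100 mm high; on the side of the dispenser where the bowl is not. Origin: on its underside.
- nut1: Walnut in its shell, 33 mm thick and 36 mm long, lying in the drum at the start, first to drop. Origin: its centre (about 142 mm above the worktop in the drum, under 70 mm in the bowl).
- nut2: Walnut in its shell, 33 mm thick and 36 mm long, lying in the drum at the start, second to drop. Origin: its centre (about 142 mm above the worktop in the drum, under 70 mm in the bowl).
- nut3: Walnut in its shell, 33 mm thick and 36 mm long, lying in the drum at the start, third to drop. Origin: its centre (about 142 mm above the worktop in the drum, under 70 mm in the bowl).
- nut4: Walnut in its shell, 33 mm thick and 36 mm long, lying in the drum at the start, fourth to drop. Origin: its centre (about 142 mm above the worktop in the drum, under 70 mm in the bowl).
- nut5: Walnut in its shell, 33 mm thick and 36 mm long, lying in the drum at the start, fifth to drop. Origin: its centre (about 142 mm above the worktop in the drum, under 70 mm in the bowl).

How it is judged:
By the outcome, as a careful person would: the job done as asked, in the order asked, and still so for the second after the job is handed in, with the robot touching nothing.
It also fails if it takes over 72 s, if anything falls off the work surface, if the arm or the gripper's body presses on something with over 40 N, if the wrist force passes 120 N, or if a joint passes its speed limit or range.

### The arm

A 7-joint arm with a two-finger parallel gripper is mounted at the origin on a cart in front of the work surface, level with it; the furniture and walls round the work are solid. World frame = base frame: x ahead of the robot, y to its left, z up, the work surface at z = 0. Lengths are in m, angles in rad, forces in N, time in s.
With the tool pointing down it reaches from about 0.425 to 1.025 m from the base axis. Payload 3.6 kg.
Tool frame: the origin (TCP) lies between the finger pads; the fingertips stand 22 mm ahead of it and the grasp point (between the pads) lies 3 mm ahead of it; z points along the fingers, y is the line along which they close (so a half turn about z gives the same grasp; the last joint's range is limited). The gripper opens to 85 mm and grips with 20 to 120 N. Pads are 22 mm wide; open, the fingers measure 114 mm over their backs; the gripper's body (76 mm by 85 mm) begins 54 mm behind the grasp point. The pads swing forward as they close: fully open they stand 13 mm farther back than shut.
Start: joints at [1.014, 0.591, 0.048, 1.609, -0.033, 0.943, -0.034], TCP at [0.324, -0.649, 0.253] pointing down, gripper open.
Joint ranges: [-2.69, 2.69], [-0.47, 2.24], [-1.27, 1.36], [0.19, 2.51], [-1.53, 4.68], [0.08, 2.07], [-3.09, 3.09]. Speed limits (rad/s): [2.57, 2.57, 3.14, 3.14, 3.14, 3.14, 3.14].

### API

Orientations are given as a unit quaternion [w, x, y, z].
In Python, from cell import telemetry, eyes, sign_off, models gives the robot as it stands.
- The arm moves only by the shell command python3 -m jog 'ROWS'. ROWS is JSON, a list of rows, each an object of numbers: "dx", "dy", "dz": the shift along the tool's x, y, z in units of 500 mm (1.0 is 500 mm); "ax", "ay", "az": the turn, a rotation vector about the tool's x, y, z in units of 45 degrees (1.0 is 45 degrees); "hand": the closure, from 0 (fully open) to 1 (shut). In form: [{"dx": .., "dy": .., "dz": .., "ax": .., "ay": .., "az": .., "hand": ..}, ...]. A call has exactly 8 rows; each row is the pose to reach, as a shift and turn from the pose commanded when the call began, along the tool's axes at that moment; what a row does not reach only later rows make up. A row lasts 1/10 s, in which the tool goes at most 50 mm and 8.59 degrees, less where a joint would pass 70% of its speed; a pose out of reach is approached as far as the arm can. A call with a number of a shift or a turn outside -1 to 1 is refused whole. A call with a gripper value outside its range is refused whole. The fingers move at their own pace and stop on an object; the grip force is fixed at half the most. Time passes only in rows, so rows that repeat a pose let the fingers close, or fill a call up. It gives the time, the measured TCP pose, the force, the opening and the grip force at its end, in the units of the state.
- telemetry.observe(): the state, without advancing time (a new reading comes with each control period).
- eyes.snapshot(name): name is "side" or "top"; returns a dict with "frame" (400x640x3 uint8, red, green, blue), "z_map" (400x640 float32, m along the optical axis (not along the pixel's ray), 0 where there is no reading), "intrinsics" (3x3 intrinsics, pixels), "world_from_camera" (4x4, takes a point from camera to world coordinates). Camera axes: x right, y up, looking along -z (the intrinsics and any distortion apply to the point x, -y, -z); pixel columns grow to the right and rows downward; lengths in m; the calibration is good to about 2 mm. A picture is of the moment at which its call begins.
- sign_off(): hands the job in; it is judged then, once.
Trained networks look in the newest picture that a camera, given by its name, has taken for a name from the list of things; names that differ only in an ending like _2 or _b are one class to them, and where a whole thing is asked for, a point or a joint stands for the part that bears it (a point fixed in the world has none). Each returns a list of dicts, best first, with "score" (0 to 1); they miss things now and then, are a little off and sometimes report something else, mostly with a low value. They report only what shows in the picture. A call takes as long as a camera call.
- models.silhouettes(camera, thing): "pixels" (400x640 bool, what is visible of it) and "box" ([left, top, right, bottom] in pixels, round what is visible of it).
- models.pinpoint(camera, thing): "point" ([row, column] in pixels: a listed point, or the origin of a listed thing).
The state is a dict: "clock": time; "joint_pos": joint angles; "joint_vel": joint speeds; "tau": joint torques, N m; "tcp_pos": TCP position; "tool_rot": TCP orientation; "wrist_force": force on the tool from outside, world axes, zero at the start; "ft_torque": the same for the moment, N m; "grip_width": finger opening in m; "finger_force": force on a finger pad.
Only numpy, scipy, OpenCV 4.12 (cv2) and the standard library are available. Lean on these libraries where they do the work, as an engineer would, in place of code of your own. Each camera call takes 0.05 s, during which the arm holds its last target. There are 200 camera calls.

## Working session

There is one attempt and no reset: what is moved stays moved. The work goes in short steps, Python scripts to look and compute and a shell command to move; the robot and the scene stay as the last step left them, time stands still between calls to the robot, and variables do not carry over. Pictures are saved under pics/ and viewed, at most 10 in all, crops included, and the job is handed in when it is done.

```bash
mkdir -p pics; ls
cat > h.py <<'E'
import numpy as np,cv2
from cell import telemetry,eyes,models
from scipy.spatial.transform import Rotation as R
def cloud(s):
    z=s["z_map"].astype(float);K=np.array(s["intrinsics"]);T=np.array(s["world_from_camera"])
    v,u=np.mgrid[:400,:640]
    P=np.stack([(u-K[0,2])/K[0,0]*z,-(v-K[1,2])/K[1,1]*z,-z],-1)
    return P@T[:3,:3].T+T[:3,3]
def ray(s,px,h):
    K=np.array(s["intrinsics"]);T=np.array(s["world_from_camera"])
    d=T[:3,:3]@np.array([(px[1]-K[0,2])/K[0,0],-(px[0]-K[1,2])/K[1,1],-1]);o=T[:3,3]
    return o+d*(h-o[2])/d[2]
def save(s,n): cv2.imwrite(f"pics/{n}.png",s["frame"][:,:,::-1])
E
python3 - <<'E'
from h import *
np.set_printoptions(precision=4,suppress=True)
o=telemetry.observe();print(o)
for c in ("top","side"):
    s=eyes.snapshot(c);save(s,c+"0");W=cloud(s)
    print(c,np.array(s["world_from_camera"])[:3,3])
    for t,h in (("bowl",0),("dispenser",0),("mug",0),("paddle",.215),("outlet",.087)):
        for p in models.pinpoint(c,t)[:2]: print(t,p["score"],p["point"],ray(s,p["point"],h))
        if t!="outlet":
          for m in models.silhouettes(c,t)[:1]:
            q=W[m["pixels"]&(s["z_map"]>0)];print("  sil",m["score"],m["box"],q.min(0),q.max(0),np.median(q,0))
E
```

```text
pics
{'clock': 0.0, 'joint_pos': array([ 1.0145,  0.5921,  0.0483,  1.6098, -0.0333,  0.9427, -0.0337]), 'joint_vel': array([ 0.0006,  0.0002,  0.    ,  0.0014,  0.0007,  0.0009, -0.0008]), 'tau': array([ -0.0001, -54.8688,   1.5471, -19.8123,   0.0095,   0.0087,
         0.    ]), 'tcp_pos': array([ 0.3233, -0.648 ,  0.2522]), 'tool_rot': array([-0.0011,  0.9733,  0.2294, -0.0003]), 'wrist_force': array([ 0.0006, -0.7746, -0.4506]), 'ft_torque': array([-0.016 ,  0.0022,  0.0258]), 'finger_force': 0.0, 'grip_width': 0.08510923593257862}
top [ 0.4509 -0.2053  1.1151]
bowl 0.95 [200.4, 234.1] [0.5292 0.034  0.    ]
  sil 0.95 [208.4, 177.4, 255.5, 228.1] [ 0.4581 -0.0411 -0.0061] [0.5897 0.1062 0.0635] [0.5262 0.0327 0.0278]
dispenser 0.35 [182.5, 336.1] [ 0.5889 -0.2578  0.    ]
  sil 0.89 [299.9, 144.5, 368.9, 218.0] [ 0.4753 -0.3357 -0.0051] [ 0.6821 -0.1488  0.2339] [ 0.5626 -0.2392  0.1876]
mug 0.74 [224.5, 404.6] [ 0.4723 -0.4583  0.    ]
paddle 0.61 [182.4, 334.5] [ 0.5624 -0.244   0.215 ]
  sil 0.81 [320.0, 163.7, 344.5, 195.5] [ 0.5294 -0.2724  0.1875] [ 0.6013 -0.2148  0.2339] [ 0.5645 -0.2416  0.2003]
side [0.2838 0.8207 0.7554]
bowl 0.56 [309.4, 285.5] [0.5357 0.0235 0.    ]
  sil 0.6 [257.6, 270.2, 320.5, 319.1] [ 0.4605 -0.0711 -0.0021] [0.6202 0.0944 0.0607] [0.5322 0.0032 0.0354]
dispenser 0.79 [242.5, 305.8] [ 0.5597 -0.2348  0.    ]
  sil 0.72 [257.2, 162.7, 338.9, 253.7] [ 0.477  -0.5809 -0.0017] [ 0.6818 -0.1474  0.2334] [ 0.5816 -0.1841  0.1406]
mug 0.7 [205.1, 351.7] [ 0.4794 -0.4598  0.    ]
mug 0.41 [241.0, 303.1] [ 0.5684 -0.2396  0.    ]
  sil 0.97 [336.0, 171.7, 376.6, 214.8] [ 0.4189 -0.6266 -0.0016] [ 0.5295 -0.4061  0.1023] [ 0.4582 -0.4232  0.066 ]
paddle 0.89 [166.9, 307.5] [ 0.5612 -0.2461  0.215 ]
  sil 0.91 [291.3, 157.2, 319.0, 185.0] [ 0.5322 -0.5809  0.0705] [ 0.6176 -0.2115  0.2334] [ 0.5654 -0.2353  0.2115]
outlet 0.74 [213.2, 322.3] [ 0.5216 -0.251   0.087 ]
```

Run:
```python
from h import *
np.set_printoptions(precision=4,suppress=True)
for c in("top","side"):
    s=eyes.snapshot(c);W=cloud(s);f=s["frame"]
    b=W.reshape(-1,3)
    near=np.hypot(b[:,0]-.565,b[:,1]+.243)<.06
    p=b[near&(b[:,2]>.222)&(b[:,2]<.24)];(ctr,sz,a)=cv2.minAreaRect(p[:,:2].astype(np.float32)*1000);print(c,"paddle",len(p),p.mean(0),ctr,sz,a)
    near=np.hypot(b[:,0]-.565,b[:,1]+.243)<.14
    p=b[near&(b[:,2]>.118)&(b[:,2]<.131)];print("deck",len(p),cv2.minAreaRect(p[:,:2].astype(np.float32)*1000))
    near=np.hypot(b[:,0]-.565,b[:,1]+.243)<.1
    p=b[near&(b[:,2]>.18)&(b[:,2]<.192)];print("drum",len(p),cv2.minEnclosingCircle(p[:,:2].astype(np.float32)*1000))
    near=np.hypot(b[:,0]-.53,b[:,1]-.033)<.09
    p=b[near&(b[:,2]>.05)&(b[:,2]<.066)];print("rim",len(p),cv2.minEnclosingCircle(p[:,:2].astype(np.float32)*1000),cv2.fitEllipse(p[:,:2].astype(np.float32)*1000))
    x0,y0=(180,120) if c=="top" else (230,130)
    cv2.imwrite(f"pics/{c}1.png",cv2.resize(f[y0:y0+200,x0:x0+266,::-1],(798,600),interpolation=cv2.INTER_CUBIC))
```

```text
top paddle 206 [ 0.5647 -0.244   0.2297] (565.448486328125, -244.0556182861328) (73.44390106201172, 15.298502922058105) 11.334541320800781
deck 716 ((591.5472412109375, -247.48822021484375), (209.73605346679688, 176.8936767578125), 11.599732398986816)
drum 2668 ((565.3335571289062, -244.1789093017578), 78.47083282470703)
rim 432 ((525.03564453125, 25.201147079467773), 67.44181060791016) ((524.8038940429688, 24.172916412353516), (126.42729949951172, 127.23849487304688), 156.99794006347656)
side paddle 154 [ 0.5659 -0.2386  0.2278] (567.0634155273438, -238.6852264404297) (70.49097442626953, 16.685819625854492) 12.761494636535645
deck 736 ((596.8326416015625, -243.58660888671875), (216.38902282714844, 181.6392364501953), 10.865915298461914)
drum 1187 ((572.8240356445312, -240.8980712890625), 84.55565643310547)
rim 634 ((528.5964965820312, 25.776473999023438), 69.9343032836914) ((526.3554077148438, 27.376535415649414), (126.95153045654297, 128.0604705810547), 21.61131477355957)
```

View pics/top1.png

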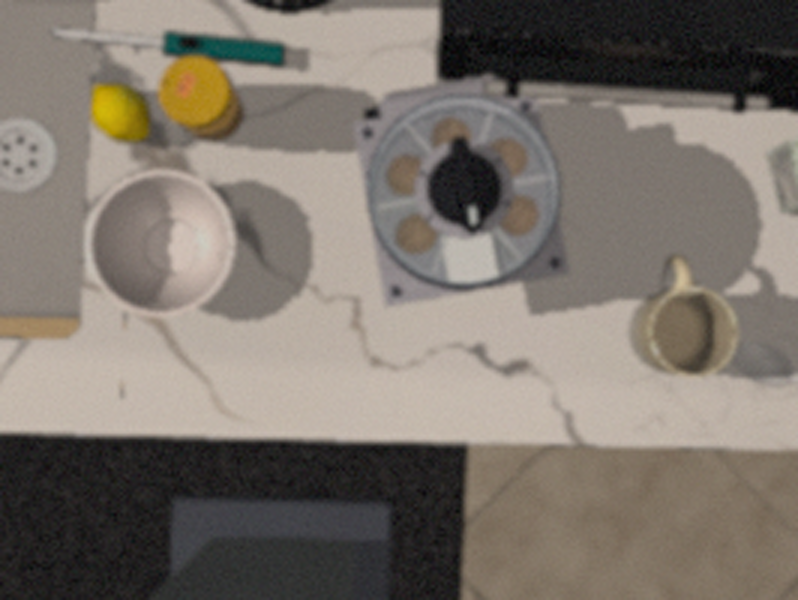

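View pics/side0.png

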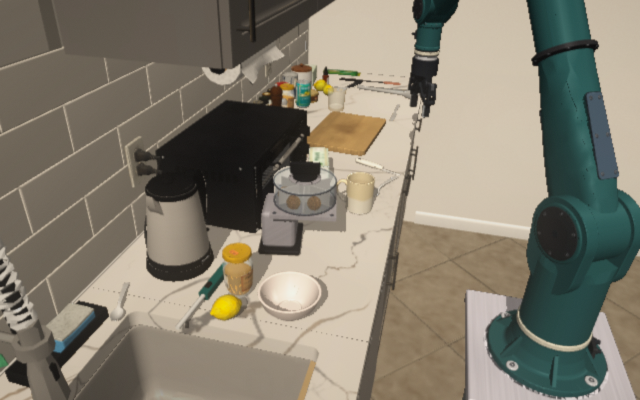

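```bash
cat >> h.py <<'E'
np.set_printoptions(precision=4,suppress=True)
def to(p,yaw,o=None):
    "row numbers for tool down at p with tool y at yaw (deg)"
    o=o or telemetry.observe();q=np.array(o["tool_rot"]);r=R.from_quat(q[[1,2,3,0]])
    y=np.array([np.cos(np.radians(yaw)),np.sin(np.radians(yaw)),0]);z=np.array([0,0,-1.]);x=np.cross(y,z)
    g=R.from_matrix(np.stack([x,y,z],1))
    print("d",r.inv().apply(np.array(p)-o["tcp_pos"])/.5,"a",np.degrees((r.inv()*g).as_rotvec())/45, "now",o["tcp_pos"],"yaw",np.degrees(np.arctan2(*r.as_matrix()[[1,0],1])),o["clock"])
def disp(x,y):
    a=np.radians(11.4);return np.array([.5655+x*np.cos(a)-y*np.sin(a),-.2432+x*np.sin(a)+y*np.cos(a)])
E
python3 -c "
from h import *
to([.40,-.32,.30],-26)"
```

```text
d [ 0.4301 -0.5202 -0.0934] a [ 0.      0.     -0.8329] now [ 0.3237 -0.6487  0.2533] yaw -63.481261457038386 1.1
```

```bash
python3 -m jog '[{"dx":0.05,"dy":-0.06,"dz":-0.09,"az":-0.1},{"dx":0.43,"dy":-0.52,"dz":-0.09,"az":-0.83},{"dx":0.43,"dy":-0.52,"dz":-0.09,"az":-0.83},{"dx":0.43,"dy":-0.52,"dz":-0.09,"az":-0.83},{"dx":0.43,"dy":-0.52,"dz":-0.09,"az":-0.83},{"dx":0.43,"dy":-0.52,"dz":-0.09,"az":-0.83},{"dx":0.43,"dy":-0.52,"dz":-0.09,"az":-0.83},{"dx":0.43,"dy":-0.52,"dz":-0.09,"az":-0.83}]'; python3 -c "
from h import *
to([.464,.0135,.15],11.4)"
```

```text
d [ 0.8425 -1.0598  0.2066] a [ 0.     0.    -1.664] now [ 0.3237 -0.6487  0.2533] yaw -63.481261457038386 1.1invalid input
```

```bash
python3 -m jog '[{"dx":0.05,"dy":-0.06,"dz":-0.09,"ax":0,"ay":0,"az":-0.1,"hand":0},{"dx":0.43,"dy":-0.52,"dz":-0.09,"ax":0,"ay":0,"az":-0.83,"hand":0},{"dx":0.43,"dy":-0.52,"dz":-0.09,"ax":0,"ay":0,"az":-0.83,"hand":0},{"dx":0.43,"dy":-0.52,"dz":-0.09,"ax":0,"ay":0,"az":-0.83,"hand":0},{"dx":0.43,"dy":-0.52,"dz":-0.09,"ax":0,"ay":0,"az":-0.83,"hand":0},{"dx":0.43,"dy":-0.52,"dz":-0.09,"ax":0,"ay":0,"az":-0.83,"hand":0},{"dx":0.43,"dy":-0.52,"dz":-0.09,"ax":0,"ay":0,"az":-0.83,"hand":0},{"dx":0.43,"dy":-0.52,"dz":-0.09,"ax":0,"ay":0,"az":-0.83,"hand":0}]'; python3 -c "
from h import *
to([.464,.0135,.15],11.4)"
```

```text
clock: 1.9
tcp_pos: [0.4019, -0.3129, 0.2987]
tool_rot: [-0.001, 0.846, 0.533, 0.001]
wrist_force: [0.6, -0.6, -0.5]
grip_width: 0.0854
finger_force: 0.0
d [ 0.6416 -0.1691  0.2995] a [ 0.0003 -0.0041 -0.8209] now [ 0.4019 -0.3129  0.2987] yaw -25.53870051309975 1.9
```

```bash
python3 -m jog '[{"dx":0.64,"dy":-0.17,"dz":0.1,"ax":0,"ay":0,"az":-0.82,"hand":0.5},{"dx":0.64,"dy":-0.17,"dz":0.3,"ax":0,"ay":0,"az":-0.82,"hand":0.5},{"dx":0.64,"dy":-0.17,"dz":0.3,"ax":0,"ay":0,"az":-0.82,"hand":0.5},{"dx":0.64,"dy":-0.17,"dz":0.3,"ax":0,"ay":0,"az":-0.82,"hand":0.5},{"dx":0.64,"dy":-0.17,"dz":0.3,"ax":0,"ay":0,"az":-0.82,"hand":0.5},{"dx":0.64,"dy":-0.17,"dz":0.3,"ax":0,"ay":0,"az":-0.82,"hand":0.5},{"dx":0.64,"dy":-0.17,"dz":0.3,"ax":0,"ay":0,"az":-0.82,"hand":0.5},{"dx":0.64,"dy":-0.17,"dz":0.3,"ax":0,"ay":0,"az":-0.82,"hand":0.5}]'; python3 -c "
from h import *
to([.464,.0135,.048],11.4)
s=eyes.snapshot('side');cv2.imwrite('pics/a.png',cv2.resize(s['frame'][150:350,200:466,::-1],(798,600)))"
```

```text
clock: 2.7
tcp_pos: [0.4656, 0.0095, 0.1469]
tool_rot: [-0.001, 0.635, 0.773, 0.001]
wrist_force: [-0.2, 0.0, 0.6]
grip_width: 0.043
finger_force: 0.0
d [ 0.0079 -0.0017  0.1978] a [ 0.0006 -0.0033 -0.0053] now [0.4656 0.0095 0.1469] yaw 11.160855719796835 2.7
```

View pics/a.png

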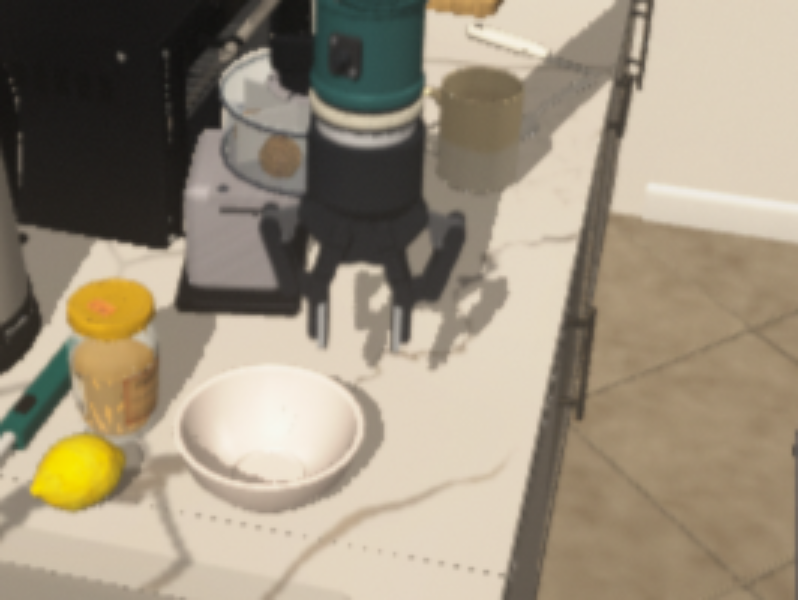

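```bash
python3 -m jog '[{"dx":0.008,"dy":-0.004,"dz":0.04,"ax":-0.16,"ay":0,"az":0,"hand":0.5},{"dx":0.008,"dy":-0.004,"dz":0.05,"ax":-0.33,"ay":0,"az":0,"hand":0.5},{"dx":0.008,"dy":-0.004,"dz":0.08,"ax":-0.33,"ay":0,"az":0,"hand":0.5},{"dx":0.008,"dy":-0.004,"dz":0.11,"ax":-0.33,"ay":0,"az":0,"hand":0.5},{"dx":0.008,"dy":-0.004,"dz":0.14,"ax":-0.33,"ay":0,"az":0,"hand":0.5},{"dx":0.008,"dy":-0.004,"dz":0.17,"ax":-0.33,"ay":0,"az":0,"hand":0.5},{"dx":0.008,"dy":-0.004,"dz":0.196,"ax":-0.33,"ay":0,"az":0,"hand":0.5},{"dx":0.008,"dy":-0.004,"dz":0.196,"ax":-0.33,"ay":0,"az":0,"hand":0.5}]'; python3 -c "
from h import *
o=telemetry.observe();print(o['joint_pos'],R.from_quat(np.array(o['tool_rot'])[[1,2,3,0]]).as_matrix()[:,2])
to([.464,.0135,.048],11.4)
s=eyes.snapshot('side');cv2.imwrite('pics/b.png',cv2.resize(s['frame'][150:350,200:466,::-1],(798,600)))"
```

```text
clock: 3.55
tcp_pos: [0.4597, -0.0049, 0.0602]
tool_rot: [0.087, 0.633, 0.766, 0.074]
wrist_force: [0.2, -0.8, -1.4]
grip_width: 0.0427
finger_force: 0.0
[ 0.2828  0.6597 -0.5102  2.4408  1.9491  0.3487 -1.8402] [ 0.2264  0.0029 -0.974 ]
d [0.0355 0.0096 0.0259] a [ 0.286   0.0525 -0.0112] now [ 0.4597 -0.0049  0.0602] yaw 11.160053343587485 3.55
```

View pics/b.png

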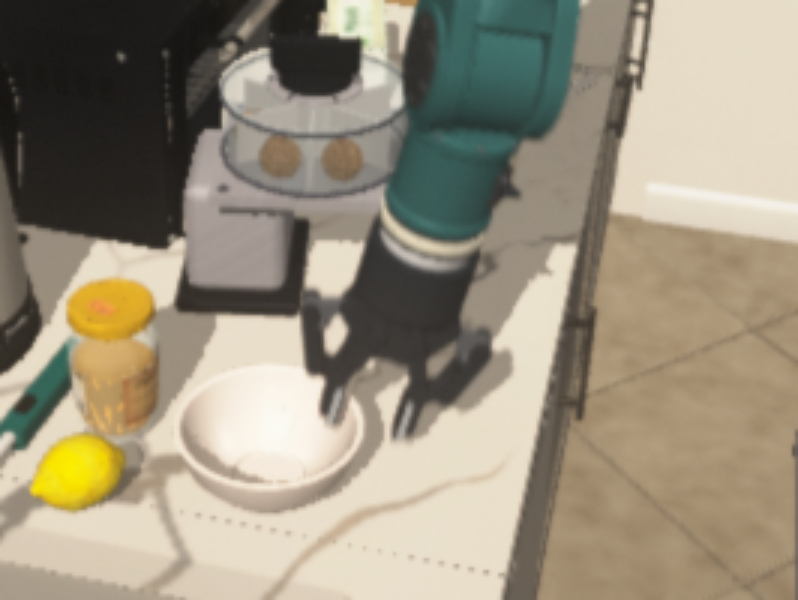

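```bash
python3 -m jog '[{"dx":0.012,"dy":0.0,"dz":0,"ax":0,"ay":0,"az":0,"hand":0.5},{"dx":0.024,"dy":0.0,"dz":0,"ax":0,"ay":0,"az":0,"hand":0.5},{"dx":0.036,"dy":0.01,"dz":0.005,"ax":0,"ay":0,"az":0,"hand":0.5},{"dx":0.036,"dy":0.01,"dz":0.012,"ax":0,"ay":0,"az":0,"hand":0.5},{"dx":0.036,"dy":0.01,"dz":0.02,"ax":0,"ay":0,"az":0,"hand":0.5},{"dx":0.036,"dy":0.01,"dz":0.026,"ax":0,"ay":0,"az":0,"hand":0.5},{"dx":0.036,"dy":0.01,"dz":0.026,"ax":0,"ay":0,"az":0,"hand":0.5},{"dx":0.036,"dy":0.01,"dz":0.026,"ax":0,"ay":0,"az":0,"hand":0.5}]'; python3 -c "
from h import *
o=telemetry.observe();print(o['joint_pos'],R.from_quat(np.array(o['tool_rot'])[[1,2,3,0]]).as_matrix())
to([.464,.0135,.048],11.4)"
```

```text
clock: 4.4
tcp_pos: [0.4619, 0.0154, 0.0473]
tool_rot: [0.084, 0.632, 0.767, 0.073]
wrist_force: [-0.7, 0.2, -0.1]
grip_width: 0.0427
finger_force: 0.0
[ 0.2563  0.7002 -0.542   2.4338  1.9519  0.3936 -1.8816] [[-0.187   0.9572  0.2208]
 [ 0.9816  0.1906  0.0049]
 [-0.0374  0.2177 -0.9753]]
d [-0.0045  0.0035 -0.0004] a [ 0.2793  0.049  -0.0084] now [0.4619 0.0154 0.0473] yaw 11.26324678171513 4.4
```

```bash
python3 -m jog '[{"dx":0,"dy":0,"dz":0,"ax":0,"ay":0,"az":0,"hand":0.8},{"dx":0,"dy":0,"dz":0,"ax":0,"ay":0,"az":0,"hand":1},{"dx":0,"dy":0,"dz":0,"ax":0,"ay":0,"az":0,"hand":1},{"dx":0,"dy":0,"dz":0,"ax":0,"ay":0,"az":0,"hand":1},{"dx":0,"dy":0,"dz":0,"ax":0,"ay":0,"az":0,"hand":1},{"dx":0,"dy":0,"dz":0,"ax":0,"ay":0,"az":0,"hand":1},{"dx":0,"dy":0,"dz":0,"ax":0,"ay":0,"az":0,"hand":1},{"dx":0,"dy":0,"dz":0,"ax":0,"ay":0,"az":0,"hand":1}]';  python3 -m jog '[{"dx":0,"dy":0,"dz":-0.004,"ax":0,"ay":0,"az":0,"hand":1},{"dx":0,"dy":0.002,"dz":-0.008,"ax":0,"ay":0,"az":0,"hand":1},{"dx":0,"dy":0.003,"dz":-0.012,"ax":0,"ay":0,"az":0,"hand":1},{"dx":-0.001,"dy":0.004,"dz":-0.016,"ax":0,"ay":0,"az":0,"hand":1},{"dx":-0.001,"dy":0.005,"dz":-0.02,"ax":0,"ay":0,"az":0,"hand":1},{"dx":-0.001,"dy":0.005,"dz":-0.023,"ax":0,"ay":0,"az":0,"hand":1},{"dx":-0.001,"dy":0.005,"dz":-0.023,"ax":0,"ay":0,"az":0,"hand":1},{"dx":-0.001,"dy":0.005,"dz":-0.023,"ax":0,"ay":0,"az":0,"hand":1}]';python3 -c "
from h import *
for c in ('top','side'):
  s=eyes.snapshot(c);b=cloud(s).reshape(-1,3)
  if c=='side': cv2.imwrite('pics/c.png',cv2.resize(s['frame'][200:350,230:430,::-1],(800,600)))
  m=models.silhouettes(c,'bowl')[0];q=cloud(s)[m['pixels']];q=q[(q[:,2]>.058)&(q[:,2]<.085)]
  A=np.c_[q[:,:2],np.ones(len(q))];print(c,m['score'],len(q),q.min(0),q.max(0),cv2.minEnclosingCircle(q[:,:2].astype(np.float32)*1000))
print(telemetry.observe()['joint_pos'])"
```

```text
clock: 5.2
tcp_pos: [0.4655, 0.0147, 0.0499]
tool_rot: [0.089, 0.632, 0.766, 0.074]
wrist_force: [-2.0, -1.6, 19.9]
grip_width: 0.0084
finger_force: 54.0
clock: 6.0
tcp_pos: [0.4644, 0.0151, 0.0601]
tool_rot: [0.087, 0.632, 0.767, 0.074]
wrist_force: [4.2, -1.5, 6.2]
grip_width: 0.005
finger_force: 62.1
top 0.65 147 [ 0.4639 -0.0368  0.058 ] [0.5762 0.0943 0.0723] ((523.308837890625, 29.461706161499023), 66.97330474853516)
side 0.68 190 [ 0.46  -0.034  0.058] [0.5718 0.0991 0.0703] ((525.5974731445312, 31.741546630859375), 67.34918975830078)
[ 0.2383  0.6628 -0.5158  2.4298  1.906   0.3589 -1.8411]
```

View pics/c.png

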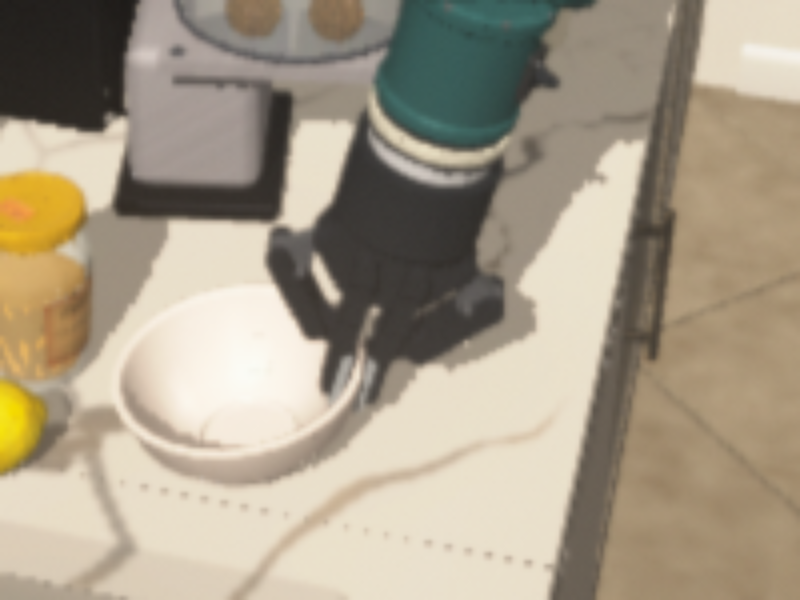

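```bash
python3 -c "
from h import *
o=telemetry.observe();r=R.from_quat(np.array(o['tool_rot'])[[1,2,3,0]])
p=o['tcp_pos']
for q in [(.473,-.101),(.4366,-.1495),(.426,-.172),(.422,-.203),(.437,-.272)]:
  print(r.inv().apply(np.array([*q,.064])-p)/.5)"
```

```text
[-0.2314 -0.0259 -0.0047]
[-0.313  -0.114  -0.0214]
[-0.3533 -0.1429 -0.0263]
[-0.4126 -0.1623 -0.0283]
[-0.5537 -0.1599 -0.022 ]
```

```bash
python3 -m jog '[{"dx":-0.02,"dy":-0.002,"dz":-0.004,"ax":0,"ay":0,"az":0,"hand":1},{"dx":-0.06,"dy":-0.006,"dz":-0.005,"ax":0,"ay":0,"az":0,"hand":1},{"dx":-0.1,"dy":-0.011,"dz":-0.005,"ax":0,"ay":0,"az":0,"hand":1},{"dx":-0.14,"dy":-0.016,"dz":-0.005,"ax":0,"ay":0,"az":0,"hand":1},{"dx":-0.18,"dy":-0.02,"dz":-0.005,"ax":0,"ay":0,"az":0,"hand":1},{"dx":-0.21,"dy":-0.024,"dz":-0.005,"ax":0,"ay":0,"az":0,"hand":1},{"dx":-0.231,"dy":-0.026,"dz":-0.005,"ax":0,"ay":0,"az":0,"hand":1},{"dx":-0.231,"dy":-0.026,"dz":-0.005,"ax":0,"ay":0,"az":0,"hand":1}]'
python3 -c "
from h import *
o=telemetry.observe();r=R.from_quat(np.array(o['tool_rot'])[[1,2,3,0]])
p=o['tcp_pos'];print(o['joint_pos'],r.as_matrix()[:,2])
for q in [(.473,-.101),(.4366,-.1495),(.426,-.172),(.422,-.203),(.437,-.272)]:
  print(r.inv().apply(np.array([*q,.064])-p)/.5)"
```

```text
clock: 7.0
tcp_pos: [0.4692, -0.1026, 0.0625]
tool_rot: [0.084, 0.634, 0.766, 0.071]
wrist_force: [-0.1, -1.0, -3.9]
grip_width: 0.0045
finger_force: 64.8
[ 0.4085  0.6341 -0.3545  2.3925  1.9834  0.1901 -1.6408] [ 0.2189  0.0023 -0.9757]
[ 0.0017  0.0086 -0.0012]
[-0.0803 -0.0793 -0.0173]
[-0.1206 -0.1081 -0.0221]
[-0.1801 -0.1273 -0.024 ]
[-0.3211 -0.1244 -0.0177]
```

```bash
python3 -m jog '[{"dx":-0.02,"dy":-0.02,"dz":-0.004,"ax":0,"ay":0,"az":0,"hand":1},{"dx":-0.04,"dy":-0.04,"dz":-0.009,"ax":0,"ay":0,"az":0,"hand":1},{"dx":-0.06,"dy":-0.06,"dz":-0.013,"ax":0,"ay":0,"az":0,"hand":1},{"dx":-0.08,"dy":-0.079,"dz":-0.017,"ax":0,"ay":0,"az":0,"hand":1},{"dx":-0.1,"dy":-0.094,"dz":-0.02,"ax":0,"ay":0,"az":0,"hand":1},{"dx":-0.12,"dy":-0.108,"dz":-0.022,"ax":0,"ay":0,"az":0,"hand":1},{"dx":-0.12,"dy":-0.108,"dz":-0.022,"ax":0,"ay":0,"az":0,"hand":1},{"dx":-0.12,"dy":-0.108,"dz":-0.022,"ax":0,"ay":0,"az":0,"hand":1}]'
python3 -c "
from h import *
o=telemetry.observe();r=R.from_quat(np.array(o['tool_rot'])[[1,2,3,0]])
p=o['tcp_pos'];print(o['joint_pos'],r.as_matrix()[:,2])
for q in [(.426,-.172),(.422,-.203),(.437,-.272)]:
  print(r.inv().apply(np.array([*q,.064])-p)/.5)"
```

```text
clock: 7.8
tcp_pos: [0.4279, -0.1696, 0.0644]
tool_rot: [0.084, 0.632, 0.767, 0.073]
wrist_force: [0.1, -0.0, -2.7]
grip_width: 0.0047
finger_force: 65.3
[ 0.6182  0.629  -0.3859  2.4268  2.1253  0.1736 -1.5996] [ 0.2214  0.0055 -0.9752]
[-0.004  -0.0048 -0.0001]
[-0.0634 -0.0242 -0.0022]
[-0.2044 -0.0218  0.0036]
```

```bash
python3 -c "
from h import *
for c in ('top','side'):
  s=eyes.snapshot(c)
  if c=='side': cv2.imwrite('pics/d.png',cv2.resize(s['frame'][170:320,230:430,::-1],(800,600)))
  for m in models.silhouettes(c,'bowl')[:1]:
    q=cloud(s)[m['pixels']];q=q[(q[:,2]>.058)&(q[:,2]<.085)]
    print(c,m['score'],len(q),q.min(0),q.max(0),cv2.minEnclosingCircle(q[:,:2].astype(np.float32)*1000))
"
```

```text
top 0.93 147 [ 0.427  -0.2165  0.0582] [ 0.5099 -0.0884  0.0751] ((482.2017517089844, -153.6490936279297), 65.39041137695312)
side 0.68 225 [ 0.4244 -0.2186  0.058 ] [ 0.5448 -0.0845  0.0746] ((489.29595947265625, -151.73440551757812), 67.90371704101562)
```

View pics/d.png

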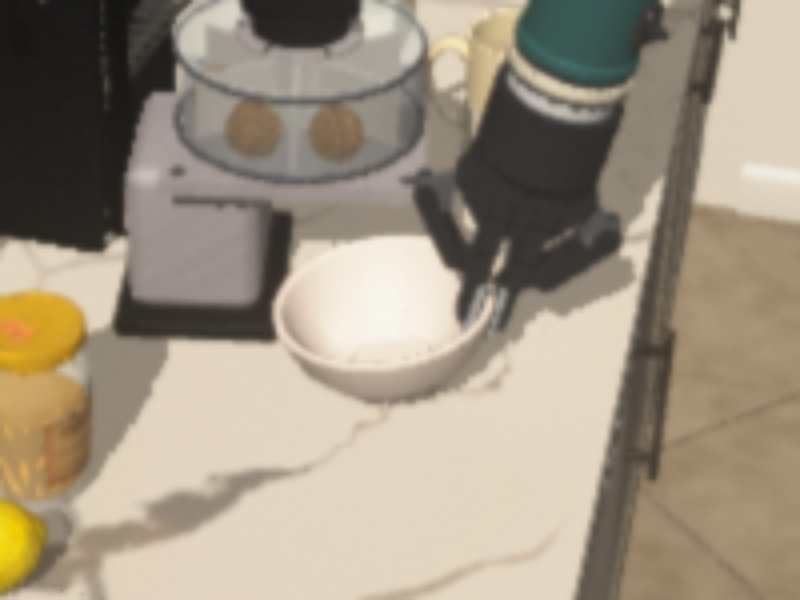

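```bash
python3 -m jog '[{"dx":-0.02,"dy":-0.012,"dz":-0.001,"ax":0,"ay":0,"az":0,"hand":1},{"dx":-0.045,"dy":-0.024,"dz":-0.001,"ax":0,"ay":0,"az":0,"hand":1},{"dx":-0.08,"dy":-0.026,"dz":0,"ax":0,"ay":0,"az":0,"hand":1},{"dx":-0.115,"dy":-0.026,"dz":0,"ax":0,"ay":0,"az":0,"hand":1},{"dx":-0.15,"dy":-0.025,"dz":0.001,"ax":0,"ay":0,"az":0,"hand":1},{"dx":-0.185,"dy":-0.024,"dz":0.003,"ax":0,"ay":0,"az":0,"hand":1},{"dx":-0.21,"dy":-0.022,"dz":0.004,"ax":0,"ay":0,"az":0,"hand":1},{"dx":-0.21,"dy":-0.022,"dz":0.004,"ax":0,"ay":0,"az":0,"hand":1}]'
python3 -c "
from h import *
for c in ('top','side'):
  s=eyes.snapshot(c)
  for m in models.silhouettes(c,'bowl')[:1]:
    q=cloud(s)[m['pixels']];q=q[(q[:,2]>.058)&(q[:,2]<.085)]
    print(c,m['score'],len(q),q.min(0),q.max(0),cv2.minEnclosingCircle(q[:,:2].astype(np.float32)*1000))
o=telemetry.observe();r=R.from_quat(np.array(o['tool_rot'])[[1,2,3,0]])
p=o['tcp_pos'];print(o['joint_pos'],r.as_matrix()[:,2])
for q in [(.437,-.275,.064),(.437,-.275,.051)]:
  print(r.inv().apply(np.array(q)-p)/.5)
"
```

```text
clock: 8.8
tcp_pos: [0.436, -0.2755, 0.0637]
tool_rot: [0.085, 0.633, 0.766, 0.071]
wrist_force: [1.0, 0.7, -3.7]
grip_width: 0.0046
finger_force: 65.2
top 0.93 142 [ 0.4325 -0.3273  0.0582] [ 0.4994 -0.2001  0.0742] ((481.5637512207031, -263.7120361328125), 65.25650024414062)
side 0.79 144 [ 0.4324 -0.3279  0.0582] [ 0.5236 -0.1922  0.0723] ((498.0183410644531, -259.335693359375), 68.72258758544922)
[ 0.8212  0.6535 -0.3799  2.2971  1.2886  0.1166 -0.5494] [ 0.2212  0.0025 -0.9752]
[-0.002   0.0013 -0.0001]
[-0.001  -0.0043  0.0252]
```

```bash
python3 -m jog '[{"dx":0,"dy":-0.001,"dz":0.006,"ax":0,"ay":0,"az":0,"hand":1},{"dx":0,"dy":-0.002,"dz":0.012,"ax":0,"ay":0,"az":0,"hand":1},{"dx":0,"dy":-0.003,"dz":0.017,"ax":0,"ay":0,"az":0,"hand":1},{"dx":0,"dy":-0.004,"dz":0.021,"ax":0,"ay":0,"az":0,"hand":1},{"dx":-0.001,"dy":-0.004,"dz":0.025,"ax":0,"ay":0,"az":0,"hand":1},{"dx":-0.001,"dy":-0.004,"dz":0.025,"ax":0,"ay":0,"az":0,"hand":1},{"dx":-0.001,"dy":-0.004,"dz":0.025,"ax":0,"ay":0,"az":0,"hand":1},{"dx":-0.001,"dy":-0.004,"dz":0.025,"ax":0,"ay":0,"az":0,"hand":1}]'
```

```text
clock: 9.8
tcp_pos: [0.4331, -0.2746, 0.0554]
tool_rot: [0.086, 0.632, 0.767, 0.07]
wrist_force: [-26.6, -3.2, 55.6]
grip_width: 0.0049
finger_force: 123.8
```

```bash
python3 -m jog '[{"dx":0,"dy":0.001,"dz":-0.004,"ax":0,"ay":0,"az":0,"hand":1},{"dx":0,"dy":0.002,"dz":-0.008,"ax":0,"ay":0,"az":0,"hand":1},{"dx":0,"dy":0.002,"dz":-0.01,"ax":0,"ay":0,"az":0,"hand":1},{"dx":0,"dy":0.002,"dz":-0.01,"ax":0,"ay":0,"az":0,"hand":1},{"dx":0,"dy":0.002,"dz":-0.01,"ax":0,"ay":0,"az":0,"hand":1},{"dx":0,"dy":0.002,"dz":-0.01,"ax":0,"ay":0,"az":0,"hand":1},{"dx":0,"dy":0.002,"dz":-0.01,"ax":0,"ay":0,"az":0,"hand":1},{"dx":0,"dy":0.002,"dz":-0.01,"ax":0,"ay":0,"az":0,"hand":1}]'
python3 -c "
from h import *
for c in ('top','side'):
  s=eyes.snapshot(c)
  for m in models.silhouettes(c,'bowl')[:1]:
    q=cloud(s)[m['pixels']];q=q[(q[:,2]>.05)&(q[:,2]<.085)]
    print(c,m['score'],len(q),q.min(0),q.max(0),cv2.minEnclosingCircle(q[:,:2].astype(np.float32)*1000))
"
```

```text
clock: 10.6
tcp_pos: [0.4351, -0.2739, 0.0588]
tool_rot: [0.086, 0.632, 0.767, 0.071]
wrist_force: [-16.1, -1.6, 30.4]
grip_width: 0.0048
finger_force: 83.7
top 0.83 175 [ 0.4324 -0.3249  0.0501] [ 0.4997 -0.1974  0.0701] ((481.61016845703125, -261.1959228515625), 65.48332977294922)
side 0.7 273 [ 0.4306 -0.3263  0.05  ] [ 0.5616 -0.188   0.0701] ((494.6947326660156, -257.5641174316406), 69.52796173095703)
```

```bash
python3 -m jog '[{"dx":0,"dy":0,"dz":-0.004,"ax":0,"ay":0,"az":0,"hand":0.95},{"dx":0,"dy":0,"dz":-0.004,"ax":0,"ay":0,"az":0,"hand":0.9},{"dx":0,"dy":0,"dz":-0.004,"ax":0,"ay":0,"az":0,"hand":0.85},{"dx":0,"dy":0,"dz":-0.004,"ax":0,"ay":0,"az":0,"hand":0.8},{"dx":0,"dy":0,"dz":-0.004,"ax":0,"ay":0,"az":0,"hand":0.75},{"dx":0,"dy":0,"dz":-0.004,"ax":0,"ay":0,"az":0,"hand":0.7},{"dx":0,"dy":0,"dz":-0.004,"ax":0,"ay":0,"az":0,"hand":0.7},{"dx":0,"dy":0,"dz":-0.004,"ax":0,"ay":0,"az":0,"hand":0.7}]'
python3 -c "
from h import *
for c in ('top','side'):
  s=eyes.snapshot(c)
  if c=='side': cv2.imwrite('pics/e.png',cv2.resize(s['frame'][150:300,250:450,::-1],(800,600)))
  for m in models.silhouettes(c,'bowl')[:1]:
    q=cloud(s)[m['pixels']];q=q[(q[:,2]>.05)&(q[:,2]<.085)]
    print(c,m['score'],len(q),q.min(0),q.max(0),cv2.minEnclosingCircle(q[:,:2].astype(np.float32)*1000))
"
```

```text
clock: 11.6
tcp_pos: [0.4376, -0.2736, 0.0582]
tool_rot: [0.085, 0.632, 0.767, 0.072]
wrist_force: [-0.5, 0.4, 0.3]
grip_width: 0.026
finger_force: 0.3
top 0.75 126 [ 0.4268 -0.3255  0.0502] [ 0.4998 -0.2001  0.0637] ((482.98870849609375, -262.504638671875), 63.86613082885742)
side 0.74 243 [ 0.4252 -0.3257  0.0501] [ 0.5544 -0.1923  0.0629] ((491.01971435546875, -258.3022766113281), 67.73004150390625)
```

View pics/e.png

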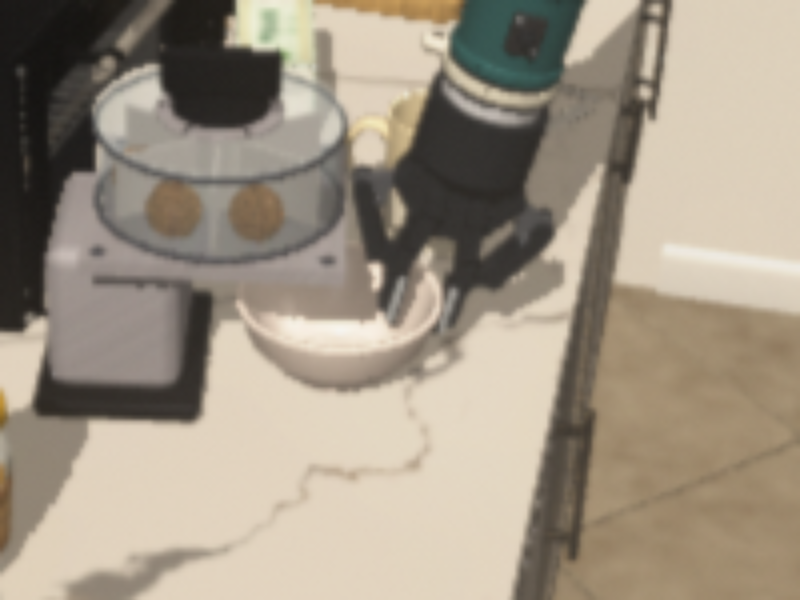

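```bash
python3 -m jog '[{"dx":0,"dy":0,"dz":-0.02,"ax":0,"ay":0,"az":0,"hand":0.7},{"dx":0,"dy":0,"dz":-0.05,"ax":0,"ay":0,"az":0,"hand":0.7},{"dx":0,"dy":0,"dz":-0.09,"ax":0,"ay":0,"az":0,"hand":0.7},{"dx":0,"dy":-0.02,"dz":-0.15,"ax":0,"ay":0,"az":0,"hand":0.7},{"dx":0,"dy":-0.02,"dz":-0.23,"ax":0,"ay":0,"az":0,"hand":0.7},{"dx":0,"dy":-0.02,"dz":-0.32,"ax":0,"ay":0,"az":0,"hand":0.7},{"dx":0,"dy":-0.02,"dz":-0.42,"ax":0.1,"ay":0,"az":0,"hand":0.4},{"dx":0,"dy":-0.02,"dz":-0.5,"ax":0.28,"ay":0,"az":0,"hand":0.4}]'
python3 -c "
from h import *
p=disp(0,0);to([*p,.30],56.4);print(telemetry.observe()['joint_pos'])
for c in ('top','side'):
  s=eyes.snapshot(c)
  for m in models.silhouettes(c,'bowl')[:1]:
    q=cloud(s)[m['pixels']];q=q[(q[:,2]>.05)&(q[:,2]<.085)]
    print(c,m['score'],len(q),q.min(0),q.max(0),cv2.minEnclosingCircle(q[:,:2].astype(np.float32)*1000))
"
```

```text
clock: 12.6
tcp_pos: [0.3687, -0.278, 0.3012]
tool_rot: [0.013, 0.64, 0.768, -0.014]
wrist_force: [2.0, -1.0, -0.6]
grip_width: 0.051
finger_force: 0.0
d [-0.0029  0.3998  0.0007] a [-0.0247  0.0433 -1.0211] now [ 0.3687 -0.278   0.3012] yaw 10.439455819966561 12.6
[ 1.4646  0.3773 -1.1772  2.1115  0.4865  0.9243  0.1932]
top 0.8 196 [ 0.4216 -0.3261  0.0502] [ 0.497  -0.1973  0.0616] ((479.3839111328125, -261.6898193359375), 65.09095764160156)
side 0.66 299 [ 0.4233 -0.3294  0.0501] [ 0.5562 -0.192   0.0604] ((488.5654602050781, -259.9725341796875), 69.77376556396484)
```

```bash
python3 -m jog '[{"dx":0,"dy":0.01,"dz":0.05,"ax":0,"ay":0.04,"az":-0.2,"hand":1},{"dx":0,"dy":0.02,"dz":0.1,"ax":0,"ay":0.04,"az":-0.4,"hand":1},{"dx":0,"dy":0.03,"dz":0.15,"ax":-0.02,"ay":0.04,"az":-0.6,"hand":1},{"dx":0,"dy":0.04,"dz":0.2,"ax":-0.02,"ay":0.04,"az":-0.8,"hand":1},{"dx":0,"dy":0.04,"dz":0.2,"ax":-0.02,"ay":0.04,"az":-1,"hand":1},{"dx":0,"dy":0.04,"dz":0.2,"ax":-0.02,"ay":0.04,"az":-1,"hand":1},{"dx":0,"dy":0.04,"dz":0.2,"ax":-0.02,"ay":0.04,"az":-1,"hand":1},{"dx":0,"dy":0.04,"dz":0.2,"ax":-0.02,"ay":0.04,"az":-1,"hand":1}]'
python3 -c "
from h import *
p=disp(-.175,-.002);to([*p,.2],101.4);print(telemetry.observe()['joint_pos'])"
```

```text
clock: 13.6
tcp_pos: [0.3921, -0.2762, 0.1986]
tool_rot: [0.002, 0.294, 0.956, -0.001]
wrist_force: [-0.0, 0.2, -0.5]
grip_width: 0.0
finger_force: 0.0
d [-0.0077 -0.0034 -0.0028] a [-0.0026  0.0046 -1.0141] now [ 0.3921 -0.2762  0.1986] yaw 55.76741190970779 13.6
[ 1.3634  0.642  -1.1873  2.1686  0.8077  0.8795  0.647 ]
```

```bash
python3 -m jog '[{"dx":-0.008,"dy":-0.003,"dz":0.0,"ax":0,"ay":0,"az":-0.2,"hand":1},{"dx":-0.008,"dy":-0.003,"dz":0.04,"ax":0,"ay":0,"az":-0.4,"hand":1},{"dx":-0.008,"dy":-0.003,"dz":0.08,"ax":0,"ay":0,"az":-0.6,"hand":1},{"dx":-0.008,"dy":-0.003,"dz":0.13,"ax":0,"ay":0,"az":-0.8,"hand":1},{"dx":-0.008,"dy":-0.003,"dz":0.19,"ax":0,"ay":0,"az":-1,"hand":1},{"dx":-0.008,"dy":-0.003,"dz":0.25,"ax":0,"ay":0,"az":-1,"hand":1},{"dx":-0.008,"dy":-0.003,"dz":0.31,"ax":0,"ay":0,"az":-1,"hand":1},{"dx":-0.008,"dy":-0.003,"dz":0.31,"ax":0,"ay":0,"az":-1,"hand":1}]'
python3 -c "
from h import *
p=disp(-.145,-.002);to([*p,.045],101.4);print(telemetry.observe()['joint_pos'])"
```

```text
clock: 14.4
tcp_pos: [0.3937, -0.2801, 0.0417]
tool_rot: [-0.001, -0.094, 0.996, -0.0]
wrist_force: [-0.6, -0.4, 0.4]
grip_width: 0.0001
finger_force: 0.0
d [-0.0613  0.0011 -0.0067] a [-0.0009 -0.002  -0.0143] now [ 0.3937 -0.2801  0.0417] yaw 100.75656363404516 14.4
[ 1.2504  0.9496 -1.0609  2.2378  1.2806  0.8358  1.0509]
```

```bash
python3 -m jog '[{"dx":-0.02,"dy":0,"dz":-0.007,"ax":0,"ay":0,"az":0,"hand":1},{"dx":-0.034,"dy":0,"dz":-0.007,"ax":0,"ay":0,"az":0,"hand":1},{"dx":-0.042,"dy":0,"dz":-0.007,"ax":0,"ay":0,"az":0,"hand":1},{"dx":-0.048,"dy":0,"dz":-0.007,"ax":0,"ay":0,"az":0,"hand":1},{"dx":-0.053,"dy":0,"dz":-0.007,"ax":0,"ay":0,"az":0,"hand":1},{"dx":-0.058,"dy":0,"dz":-0.007,"ax":0,"ay":0,"az":0,"hand":1},{"dx":-0.058,"dy":0,"dz":-0.007,"ax":0,"ay":0,"az":0,"hand":1},{"dx":-0.058,"dy":0,"dz":-0.007,"ax":0,"ay":0,"az":0,"hand":1}]'
python3 -c "
from h import *
p=disp(0,0)
for c in ('top','side'):
  s=eyes.snapshot(c)
  for m in models.silhouettes(c,'bowl')[:1]:
    q=cloud(s)[m['pixels']];q=q[(q[:,2]>.05)&(q[:,2]<.085)]
    print(c,m['score'],len(q),q.min(0),q.max(0),cv2.minEnclosingCircle(q[:,:2].astype(np.float32)*1000))
to([*p,.3],101.4)"
```

```text
clock: 15.2
tcp_pos: [0.4249, -0.2753, 0.0484]
tool_rot: [0.002, -0.094, 0.996, -0.002]
wrist_force: [-1.5, -0.0, 1.8]
grip_width: 0.0
finger_force: 1.1
top 0.9 82 [ 0.4375 -0.3251  0.05  ] [ 0.4998 -0.1973  0.0621] ((487.06402587890625, -261.1422424316406), 65.0673599243164)
side 0.71 272 [ 0.4364 -0.3238  0.0501] [ 0.5691 -0.1865  0.0604] ((500.02789306640625, -255.69532775878906), 69.4269790649414)
d [-0.2905  0.0081 -0.5021] a [-0.0061  0.0054 -0.0136] now [ 0.4248 -0.2753  0.0484] yaw 100.78681026681109 15.4
```

```bash
python3 -m jog '[{"dx":0.03,"dy":0,"dz":-0.02,"ax":0,"ay":0,"az":0,"hand":1},{"dx":0.03,"dy":0,"dz":-0.1,"ax":0,"ay":0,"az":0,"hand":0.5},{"dx":0.03,"dy":0,"dz":-0.2,"ax":0,"ay":0,"az":0,"hand":0.5},{"dx":0.03,"dy":0,"dz":-0.3,"ax":0,"ay":0,"az":0,"hand":0.5},{"dx":0.03,"dy":0,"dz":-0.4,"ax":0,"ay":0,"az":0,"hand":0.5},{"dx":0.03,"dy":0,"dz":-0.5,"ax":0,"ay":0,"az":0,"hand":0.5},{"dx":-0.05,"dy":0,"dz":-0.5,"ax":0,"ay":0,"az":0,"hand":0.5},{"dx":-0.12,"dy":0,"dz":-0.5,"ax":0,"ay":0,"az":0,"hand":0.5}]'
python3 -c "
from h import *
p=disp(0,0)
s=eyes.snapshot('top');save(s,'f')
for c in ('top','side'):
  s=eyes.snapshot(c)
  for m in models.silhouettes(c,'bowl')[:1]:
    q=cloud(s)[m['pixels']];q=q[(q[:,2]>.05)&(q[:,2]<.085)]
    print(c,m['score'],len(q),q.min(0),q.max(0),cv2.minEnclosingCircle(q[:,:2].astype(np.float32)*1000))
to([*p,.3],101.4);print(telemetry.observe()['joint_pos'])"
```

```text
clock: 16.2
tcp_pos: [0.4844, -0.2647, 0.3018]
tool_rot: [0.005, -0.092, 0.996, -0.005]
wrist_force: [0.2, -0.4, -0.6]
grip_width: 0.0424
finger_force: 0.0
top 0.63 41 [ 0.4401 -0.2389  0.0507] [ 0.4695 -0.2057  0.0621] ((454.92596435546875, -223.6175537109375), 21.150524139404297)
side 0.73 264 [ 0.4355 -0.3225  0.0502] [ 0.5673 -0.188   0.0614] ((500.4788513183594, -255.69740295410156), 68.35533905029297)
d [-0.1707  0.0068 -0.003 ] a [-0.0057  0.0045 -0.0119] now [ 0.4823 -0.2626  0.2982] yaw 100.86442242415016 16.45
[ 1.241   0.5545 -1.1748  1.9331  0.5967  1.0537  1.5664]
```

```bash
python3 -m jog '[{"dx":-0.05,"dy":0.006,"dz":0,"ax":0,"ay":0,"az":-0.012,"hand":0.5},{"dx":-0.11,"dy":0.006,"dz":0,"ax":0,"ay":0,"az":-0.012,"hand":0.5},{"dx":-0.17,"dy":0.007,"dz":0.01,"ax":-0.005,"ay":0.005,"az":-0.012,"hand":0.5},{"dx":-0.171,"dy":0.007,"dz":0.03,"ax":-0.005,"ay":0.005,"az":-0.012,"hand":0.5},{"dx":-0.171,"dy":0.007,"dz":0.05,"ax":-0.005,"ay":0.005,"az":-0.012,"hand":0.5},{"dx":-0.171,"dy":0.007,"dz":0.05,"ax":-0.005,"ay":0.005,"az":-0.012,"hand":0.5},{"dx":-0.171,"dy":0.007,"dz":0.05,"ax":-0.005,"ay":0.005,"az":-0.012,"hand":0.5},{"dx":-0.171,"dy":0.007,"dz":0.05,"ax":-0.005,"ay":0.005,"az":-0.012,"hand":0.5}]'
python3 -c "
from h import *
p=disp(0,0)
to([*p,.228],101.4);print(telemetry.observe()['joint_pos'])"
```

```text
clock: 17.25
tcp_pos: [0.5652, -0.2443, 0.2741]
tool_rot: [-0.0, -0.098, 0.995, -0.001]
wrist_force: [-0.9, -0.1, 0.7]
grip_width: 0.0424
finger_force: 0.0
d [-0.0011  0.0023  0.0922] a [-0.0018 -0.0006 -0.0027] now [ 0.5652 -0.2443  0.2741] yaw 101.27686714010797 17.25
[ 1.0491  0.656  -1.0942  1.8145  0.6593  1.0903  1.4794]
```

```bash
python3 -m jog '[{"dx":0,"dy":0.001,"dz":0.02,"ax":0,"ay":0,"az":0,"hand":0.5},{"dx":0,"dy":0.001,"dz":0.045,"ax":0,"ay":0,"az":0,"hand":0.5},{"dx":0,"dy":0.001,"dz":0.07,"ax":0,"ay":0,"az":0,"hand":0.5},{"dx":0,"dy":0.001,"dz":0.09,"ax":0,"ay":0,"az":0,"hand":0.5},{"dx":0,"dy":0.001,"dz":0.091,"ax":0,"ay":0,"az":0,"hand":0.6},{"dx":0,"dy":0.001,"dz":0.091,"ax":0,"ay":0,"az":0,"hand":0.7},{"dx":0,"dy":0.001,"dz":0.091,"ax":0,"ay":0,"az":0,"hand":0.8},{"dx":0,"dy":0.001,"dz":0.091,"ax":0,"ay":0,"az":0,"hand":1}]' && python3 -m jog '[{"dx":0,"dy":0,"dz":0,"ax":0,"ay":0,"az":0,"hand":1},{"dx":0,"dy":0,"dz":0,"ax":0,"ay":0,"az":0,"hand":1},{"dx":0,"dy":0,"dz":0,"ax":0,"ay":0,"az":0,"hand":1},{"dx":0,"dy":0,"dz":0,"ax":0,"ay":0,"az":0,"hand":1},{"dx":0,"dy":0,"dz":0,"ax":0,"ay":0,"az":0,"hand":1},{"dx":0,"dy":0,"dz":0,"ax":0,"ay":0,"az":0,"hand":1},{"dx":0,"dy":0,"dz":0,"ax":0,"ay":0,"az":0,"hand":1},{"dx":0,"dy":0,"dz":0,"ax":0,"ay":0,"az":0,"hand":1}]'
```

```text
clock: 18.05
tcp_pos: [0.5664, -0.2439, 0.229]
tool_rot: [0.001, -0.098, 0.995, -0.001]
wrist_force: [-0.1, -1.2, 0.3]
grip_width: 0.0138
finger_force: 59.6
clock: 18.85
tcp_pos: [0.5664, -0.2438, 0.229]
tool_rot: [0.001, -0.099, 0.995, -0.001]
wrist_force: [1.2, -3.6, 4.9]
grip_width: 0.0142
finger_force: 60.2
```

```bash
for i in 1 2; do python3 -m jog '[{"dx":0,"dy":0,"dz":0,"ax":0,"ay":0,"az":0.11,"hand":1},{"dx":0,"dy":0,"dz":0,"ax":0,"ay":0,"az":0.22,"hand":1},{"dx":0,"dy":0,"dz":0,"ax":0,"ay":0,"az":0.33,"hand":1},{"dx":0,"dy":0,"dz":0,"ax":0,"ay":0,"az":0.44,"hand":1},{"dx":0,"dy":0,"dz":0,"ax":0,"ay":0,"az":0.55,"hand":1},{"dx":0,"dy":0,"dz":0,"ax":0,"ay":0,"az":0.667,"hand":1},{"dx":0,"dy":0,"dz":0,"ax":0,"ay":0,"az":0.667,"hand":1},{"dx":0,"dy":0,"dz":0,"ax":0,"ay":0,"az":0.667,"hand":1}]'; done
python3 -c "
from h import *
p=disp(0,0)
to([*p,.228],41.4);print(telemetry.observe()['joint_pos'],telemetry.observe()['ft_torque'])
s=eyes.snapshot('side');cv2.imwrite('pics/g.png',cv2.resize(s['frame'][150:270,250:410,::-1],(800,600)))
for n in ('nut1','nut2'):
  for m in models.pinpoint('side',n): print(n,m)"
```

```text
clock: 19.65
tcp_pos: [0.5664, -0.2442, 0.229]
tool_rot: [0.001, 0.162, 0.987, -0.001]
wrist_force: [1.2, -4.8, 6.4]
grip_width: 0.0136
finger_force: 60.5
clock: 20.45
tcp_pos: [0.5662, -0.2446, 0.229]
tool_rot: [0.001, 0.412, 0.911, -0.001]
wrist_force: [-0.1, -5.2, 6.0]
grip_width: 0.0138
finger_force: 60.6
d [0.003  0.0008 0.0019] a [-0.0016  0.0036 -0.0019] now [ 0.5662 -0.2446  0.229 ] yaw 41.31437447038342 20.45
[ 0.8748  0.5959 -0.7891  1.8593  0.5331  0.9086  0.5534] [-0.8745 -0.1208  0.0177]
nut1 {'point': [236.5, 327.6], 'score': 0.58}
nut2 {'point': [236.5, 327.6], 'score': 0.58}
```

View pics/g.png

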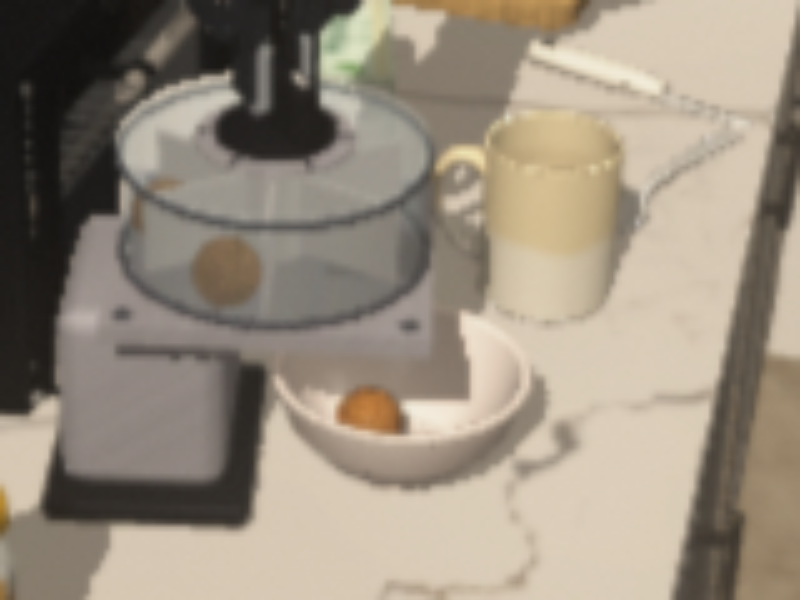

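One walnut lies in the bowl at (370,410) of the crop. The knob has turned with the gripper, and the mug at (555,215) hasn't moved. Next is the second click.

```bash
for i in 1 2; do python3 -m jog '[{"dx":0,"dy":0,"dz":0,"ax":0,"ay":0,"az":0.11,"hand":1},{"dx":0,"dy":0,"dz":0,"ax":0,"ay":0,"az":0.22,"hand":1},{"dx":0,"dy":0,"dz":0,"ax":0,"ay":0,"az":0.33,"hand":1},{"dx":0,"dy":0,"dz":0,"ax":0,"ay":0,"az":0.44,"hand":1},{"dx":0,"dy":0,"dz":0,"ax":0,"ay":0,"az":0.55,"hand":1},{"dx":0,"dy":0,"dz":0,"ax":0,"ay":0,"az":0.667,"hand":1},{"dx":0,"dy":0,"dz":0,"ax":0,"ay":0,"az":0.667,"hand":1},{"dx":0,"dy":0,"dz":0,"ax":0,"ay":0,"az":0.667,"hand":1}]'; done
python3 -c "
from h import *
p=disp(0,0)
to([*p,.228],-18.6);print(telemetry.observe()['joint_pos'])
s=eyes.snapshot('side')
for m in models.pinpoint('side','nut1'): print(m)"
```

```text
clock: 21.4
tcp_pos: [0.5658, -0.2447, 0.2289]
tool_rot: [0.001, 0.634, 0.773, -0.001]
wrist_force: [-0.3, -4.4, 6.5]
grip_width: 0.0137
finger_force: 60.6
clock: 22.2
tcp_pos: [0.5655, -0.2447, 0.229]
tool_rot: [0.001, 0.813, 0.583, -0.001]
wrist_force: [-1.5, -4.4, 6.9]
grip_width: 0.014
finger_force: 60.8
d [ 0.0028 -0.001   0.0019] a [ 0.0009  0.0037 -0.003 ] now [ 0.5655 -0.2447  0.229 ] yaw -18.734959816808384 22.2
[ 0.6979  0.5272 -0.5147  1.8675  0.3448  0.8348 -0.3202]
{'point': [236.4, 328.1], 'score': 0.43}
{'point': [229.3, 328.4], 'score': 0.41}
```

```bash
for i in 1 2; do python3 -m jog '[{"dx":0,"dy":0,"dz":0,"ax":0,"ay":0,"az":0.11,"hand":1},{"dx":0,"dy":0,"dz":0,"ax":0,"ay":0,"az":0.22,"hand":1},{"dx":0,"dy":0,"dz":0,"ax":0,"ay":0,"az":0.33,"hand":1},{"dx":0,"dy":0,"dz":0,"ax":0,"ay":0,"az":0.44,"hand":1},{"dx":0,"dy":0,"dz":0,"ax":0,"ay":0,"az":0.55,"hand":1},{"dx":0,"dy":0,"dz":0,"ax":0,"ay":0,"az":0.667,"hand":1},{"dx":0,"dy":0,"dz":0,"ax":0,"ay":0,"az":0.667,"hand":1},{"dx":0,"dy":0,"dz":0,"ax":0,"ay":0,"az":0.667,"hand":1}]'; done
python3 -c "
from h import *
p=disp(0,0)
to([*p,.228],-78.6);print(telemetry.observe()['joint_pos'])
s=eyes.snapshot('side');cv2.imwrite('pics/i.png',cv2.resize(s['frame'][150:270,250:410,::-1],(800,600)))
for m in models.pinpoint('side','nut1'): print(m)"
```

```text
clock: 23.1
tcp_pos: [0.5651, -0.2445, 0.2289]
tool_rot: [0.001, 0.936, 0.352, -0.001]
wrist_force: [-2.4, -4.4, 8.8]
grip_width: 0.014
finger_force: 60.9
clock: 23.9
tcp_pos: [0.565, -0.2442, 0.2289]
tool_rot: [0.001, 0.995, 0.098, -0.001]
wrist_force: [-3.2, -3.2, 9.2]
grip_width: 0.0139
finger_force: 60.9
d [ 0.0014 -0.0017  0.0018] a [ 0.0022  0.0019 -0.0036] now [ 0.565  -0.2442  0.2289] yaw -78.76063449467499 23.9
[ 0.5037  0.4906 -0.2372  1.8771  0.1592  0.7925 -1.1933]
{'point': [236.9, 331.3], 'score': 0.51}
{'point': [232.8, 319.3], 'score': 0.49}
{'point': [241.1, 325.7], 'score': 0.34}
```

View pics/i.png

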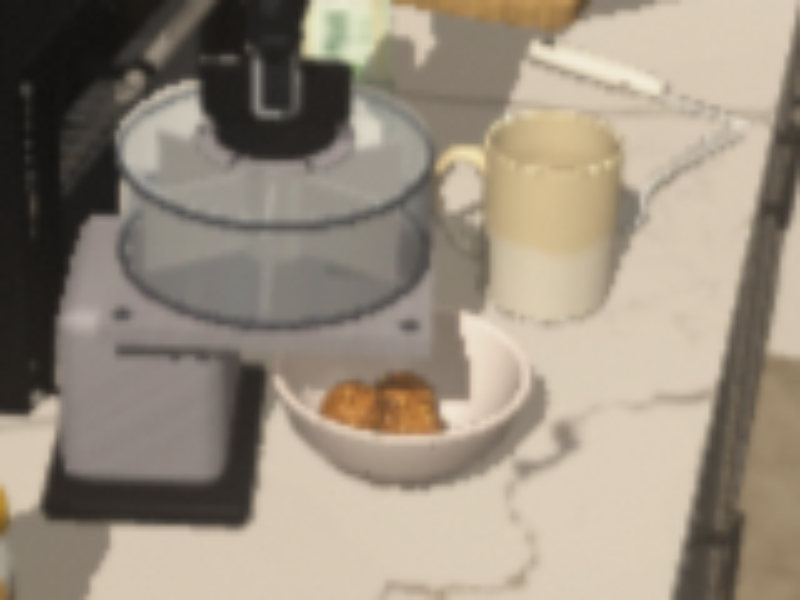

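Three walnuts now lie in the bowl, at about (352,405), (405,390) and (412,410) of the crop. The paddle is back in line with the dispenser. Next I release it and rise straight up.

```bash
python3 -m jog '[{"dx":0,"dy":0,"dz":0,"ax":0,"ay":0,"az":0,"hand":0.8},{"dx":0,"dy":0,"dz":0,"ax":0,"ay":0,"az":0,"hand":0.5},{"dx":0,"dy":0,"dz":0,"ax":0,"ay":0,"az":0,"hand":0.5},{"dx":0,"dy":0,"dz":0,"ax":0,"ay":0,"az":0,"hand":0.5},{"dx":0,"dy":0,"dz":-0.02,"ax":0,"ay":0,"az":0,"hand":0.5},{"dx":0,"dy":0,"dz":-0.06,"ax":0,"ay":0,"az":0,"hand":0.5},{"dx":0,"dy":0,"dz":-0.12,"ax":0,"ay":0,"az":0,"hand":0.5},{"dx":0,"dy":0,"dz":-0.2,"ax":0,"ay":0,"az":0,"hand":0.5}]'
python3 -m jog '[{"dx":0,"dy":0,"dz":-0.08,"ax":0,"ay":0,"az":0,"hand":0.5},{"dx":-0.08,"dy":0,"dz":-0.12,"ax":0,"ay":0,"az":0,"hand":0.5},{"dx":-0.16,"dy":0,"dz":-0.12,"ax":0,"ay":0,"az":0,"hand":0.5},{"dx":-0.24,"dy":0,"dz":-0.12,"ax":0,"ay":0,"az":0,"hand":0.5},{"dx":-0.24,"dy":0,"dz":-0.12,"ax":0,"ay":0,"az":0,"hand":0.5},{"dx":-0.24,"dy":0,"dz":-0.12,"ax":0,"ay":0,"az":0,"hand":0.5},{"dx":-0.24,"dy":0,"dz":-0.12,"ax":0,"ay":0,"az":0,"hand":0.5},{"dx":-0.24,"dy":0,"dz":-0.12,"ax":0,"ay":0,"az":0,"hand":0.5}]'
python3 -c "
from h import *
for c in ('side','top'):
  s=eyes.snapshot(c);b=cloud(s).reshape(-1,3)
  p=b[(np.hypot(b[:,0]-.565,b[:,1]+.243)<.06)&(b[:,2]>.222)&(b[:,2]<.24)]
  print(c,len(p),len(p)>5 and cv2.minAreaRect(p[:,:2].astype(np.float32)*1000))
  for t in ('bowl','mug','nut1'): print(t,[(m['score'],m['point'],ray(s,m['point'],0)) for m in models.pinpoint(c,t)[:4]])
  if c=='side': cv2.imwrite('pics/j.png',cv2.resize(s['frame'][130:280,240:440,::-1],(800,600)))"
```

```text
clock: 24.8
tcp_pos: [0.5647, -0.2425, 0.3283]
tool_rot: [-0.001, 0.995, 0.098, -0.002]
wrist_force: [-0.3, -0.7, 0.9]
grip_width: 0.0426
finger_force: 0.0
clock: 25.6
tcp_pos: [0.4495, -0.2659, 0.3886]
tool_rot: [0.0, 0.995, 0.099, 0.0]
wrist_force: [1.2, 0.6, -0.0]
grip_width: 0.0427
finger_force: 0.0
side 151 ((567.6417846679688, -240.6333770751953), (70.85087585449219, 17.53706169128418), 11.553274154663086)
bowl [(0.77, [241.6, 329.8], array([ 0.5   , -0.2562,  0.    ])), (0.57, [232.7, 331.5], array([ 0.5049, -0.2988,  0.    ]))]
mug [(0.61, [205.1, 351.5], array([ 0.48  , -0.4596,  0.    ])), (0.19, [231.9, 333.7], array([ 0.5   , -0.3042,  0.    ]))]
nut1 [(0.62, [229.7, 323.4], array([ 0.5295, -0.3071,  0.    ])), (0.6, [164.7, 307.1], array([ 0.6773, -0.6866,  0.    ])), (0.54, [237.7, 333.1], array([ 0.4956, -0.2764,  0.    ])), (0.46, [242.0, 328.4], array([ 0.5031, -0.2534,  0.    ]))]
top 205 ((565.4518432617188, -244.12930297851562), (73.32705688476562, 14.893895149230957), 11.189905166625977)
bowl [(0.55, [215.2, 334.9], array([ 0.4941, -0.2565,  0.    ]))]
mug []
nut1 [(0.6, [214.4, 332.3], array([ 0.4962, -0.249 ,  0.    ]))]
```

View pics/j.png

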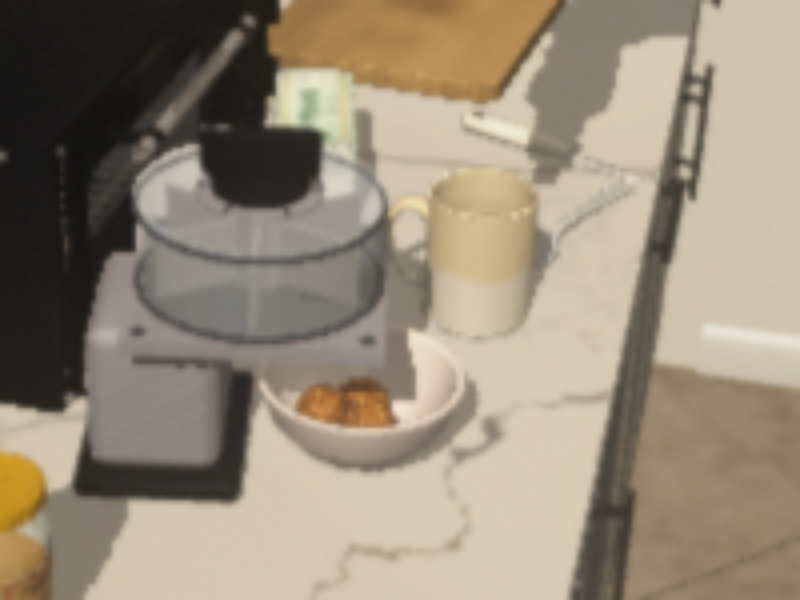

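The bowl stands upright under the spout at about (360,400) with three nuts in it. The mug hasn't moved, and the paddle angle is back at 11.2°, which puts the knob in its third click. The robot is clear of everything.

```bash
python3 -c "
from cell import sign_off
print(sign_off())"
```

```text
the job is handed in; nothing more can be done
None
```

The job is handed in: the bowl stands upright under the spout with three walnuts in it and none seen beside it, the knob rests in its third click, and the mug has not moved.

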